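# Move a pressure transducer from the pump manifold to the calibrator

### The arm

A 6-joint arm with a two-finger parallel gripper is mounted at the origin on the work surface. World frame = base frame: x ahead of the robot, y to its left, z up, the work surface at z = 0. Lengths are in m, angles in rad, forces in N, time in s.
With the tool pointing down it reaches from about 0.3 to 0.775 m from the base axis. Payload 14.6 kg.
Tool frame: the origin (TCP) lies midway between the tips of the shut fingers; the grasp point (between the pads) lies 19 mm behind it; z points along the fingers, y is the line along which they close (so a half turn about z gives the same grasp; the last joint's range is limited). The gripper opens to 94 mm and grips with 3 to 60 N. Pads are 16 mm wide; open, the fingers measure 119 mm over their backs; the gripper's body (75 mm by 177 mm) begins 78 mm behind the grasp point.
Start: joints at [-1.295, 0.3, 1.521, -0, 1.321, -0.067], TCP at [0.185, -0.518, 0.205] pointing down, gripper open.
Joint ranges: [-3.03, 3.03], [-0.79, 2.21], [0.23, 2.52], [-1.04, 4.18], [0, 3.07], [-2.55, 2.55]. Speed limits (rad/s): [2.22, 2.22, 2.57, 3.14, 3.14, 3.14].

### API

Orientations are given as [roll, pitch, yaw] about the fixed x, y, z axes, in that order (R = Rz(yaw) Ry(pitch) Rx(roll)).
In Python, from station import telemetry, optics, ctrl gives the robot as it stands.
- The arm moves only by the tool carry_out, never from a script. Its argument "plan" is a list that holds one entry, the list of rows, each a list of 7 numbers: the shift along the tool's x, y, z in mm, then the turn, a rotation vector about the tool's x, y, z in rad, then the finger opening in mm, from 0 to 94. A call has 1 to 20 rows; each row shifts and turns the commanded pose from where the row before left it, along the tool's axes as they then stand; what a row does not reach is not made up. A row lasts 1/12 s, in which the tool goes at most 41.7 mm and 7.16 degrees, less where a joint would pass 70% of its speed; a pose out of reach is approached as far as the arm can. A call with a gripper value outside its range is refused whole. The fingers move at their own pace and stop on an object; "squeeze" is the grip in N (left out, the last holds). Time passes only in rows, so rows that do not move let the fingers close. It gives the time, the measured TCP pose, the force, the opening and the grip force at its end, in the units of the state.
- telemetry.get_obs(): the state, without advancing time (a new reading comes with each control period).
- optics.camera(name): name is "scene" or "top"; returns a dict with "pixels" (420x560x3 uint8, red, green, blue), "intrinsics" (3x3 intrinsics, pixels), "origin" and "rotation" of the camera in the world. Camera axes: x right, y down, z forward; pixel columns grow to the right and rows downward; lengths in m; the calibration is good to about 2 mm. A picture is of the moment at which its call begins. There is no depth.
- ctrl.hand_in(): hands the job in; it is judged then, once.
The state is a dict: "time_s": time; "qpos": joint angles; "joint_vel": joint speeds; "tau": joint torques, N m; "ee_pos": TCP position; "eef_rot": TCP orientation; "force": force on the tool from outside, world axes, zero at the start; "moment": the same for the moment, N m; "grip_width": finger opening in m; "grip_force": force on a finger pad.
Only numpy, scipy, OpenCV 4.12 (cv2) and the standard library are available. Lean on these libraries where they do the work, as an engineer would, in place of code of your own. Each camera call takes 0.05 s, during which the arm holds its last target. There are 200 camera calls.

### The job

Take the pressure transducer with the amber cap off the pump manifold: squeeze its red release button right in and keep it in while you draw the transducer straight up off its nipple. Then set it on the calibrator's nipple and push it down until it is fully home and its clip has clicked in, so that it stays there by itself with the button out again. Be gentle: never wrench the clip, ram the transducer down or crush it, and leave the two green-capped transducers clipped on and the bottle and dish where they are.

Things in the scene. Friction and masses are not known exactly. Their poses are not given: they have to be found in the camera images.
- amber_mid (a point): the transducer to move: blue block 28 x 28 mm, 60 mm tall with its 18 mm round amber cap, red button on one side. Point: on its axis, halfway up (30 mm above its foot), level with the button's centre. z up; x points out through the middle of the button's side. Open underneath: a 17.4 mm square bore, 26 mm deep, fits over a nipple. Mass 55 to 95 g
- amber_button (a joint): its release button: red plate 16 mm wide, 20 mm tall, its face 21 mm from the axis on the +x side; the opposite side is plain and rigid, 14 mm from the axis: 35 mm across, 29.5 mm with the button in. Value in m: 0 out, 0.0055 fully in; sprung, 3 N to start, 9 N fully in, some 3 N more while the clip is loaded. The clip lets go from about 0.0045 on
- amber_foot (a point): the same transducer, middle of its underside (the bore's mouth); axes as for amber_mid
- manifold_top (a point): pump manifold, fixed: white block 70 x 250 mm, flat top deck 40 mm above the table. Point: on the deck at the middle nipple; y runs along the row, z up. Three identical nipples at y = -70, 0, +70 mm carry the three transducers in any order, all upright, buttons within about 12 degrees of the manifold's +x side, far from the robot
- cal_socket (a point): calibrator, fixed: grey box 105 x 130 mm with a flat deck 40 mm above the table and one free nipple. Point: on the deck, centre of the nipple. Nipple (same on the manifold): round, 16 mm thick, 24 mm tall, its upper 7 mm a cone, 10 mm across at the tip; from it stands a valve pin 8.4 mm thick, 6 mm high, sprung: 5 N to start, 12 N with a transducer home. The transducer may face any way on it
- amber: the amber-capped transducer as a whole; origin in the middle of its underside. Clipped on, its foot is within 1.5 mm of the deck; unclipped on a nipple, the pin lifts it about 4 mm. Pushing it home takes about 15 N (20 N is plenty), then the clip snaps in by itself; up to 30 N does no harm. It bears about 15 N of pull on the clip and 25 N of squeeze a side
- green1_mid (a point): a green-capped transducer, same build as the amber one; point on its axis, 30 mm above its foot. Bystander: stays clipped on the manifold
- green2_mid (a point): the other green-capped transducer, same build; point on its axis, 30 mm above its foot. Bystander: stays clipped on the manifold
- bottle_mid (a point): loose white bottle with a blue cap, 56 mm thick, 130 mm tall; point at its centre. Bystander
- dish_mid (a point): loose round steel dish, 90 mm across, 32 mm tall; point at its centre. Bystander
- manifold: the pump manifold as a whole, fixed; origin at its underside, below manifold_top, same axes
- calibrator: the calibrator as a whole, fixed; origin in the middle of its underside

How it is judged:
By the outcome, as a careful person would: the job done as asked, in the order asked, and still so for the second after the job is handed in, with the robot touching nothing.
It also fails if it takes over 61 s, if anything falls off the work surface, if the arm or the gripper's body presses on something with over 40 N, if the wrist force passes 120 N, or if a joint passes its speed limit or range.

## Working session

There is one attempt and no reset: what is moved stays moved. The work goes in short steps, Python scripts to look and compute and a tool call to move; the robot and the scene stay as the last step left them, time stands still between calls to the robot, and variables do not carry over. Pictures are saved under pics/ and viewed, at most 10 in all, crops included, and the job is handed in when it is done.

Besides the shell and the picture viewer there is one more tool, called after ">>>" as name(argument=value, ...), one argument or row to a line, values as JSON. carry_out: Moves the arm, as the interface text tells. Its arguments: {"type":"object","properties":{"plan":{"type":"array","items":{"type":"array","items":{"type":"array","items":{"type":"number"}}}},"squeeze":{"type":"number"}},"required":["plan"]}

```bash
mkdir -p pics; python3 - <<'E'
from station import telemetry, optics, ctrl
import cv2,numpy as np
for n in("top","scene"):
    c=optics.camera(n);cv2.imwrite(f"pics/{n}0.png",c["pixels"][:,:,::-1]);np.savez(f"{n}0.npz",**c)
    print(n,c["intrinsics"].tolist(),np.round(c["origin"],4),np.round(c["rotation"],4).tolist())
o=telemetry.get_obs();print(o)
E
```

```text
top [[390.32844652347273, 0.0, 277.6788728261693], [0.0, 390.32844652347273, 207.126249217595], [0.0, 0.0, 1.0]] [ 0.4499 -0.0177  0.7311] [-2.9297, 0.0024, -1.5775]
scene [[431.03694264579184, 0.0, 278.52853223192596], [0.0, 431.03694264579184, 209.68664375405442], [0.0, 0.0, 1.0]] [1.0104 0.0288 0.6129] [-2.4702, 0.0, 1.6459]
{'time_s': 0.1, 'qpos': array([-1.29461321e+00,  3.00417259e-01,  1.52151002e+00, -1.87213786e-05,
        1.32068726e+00, -6.66189726e-02]), 'joint_vel': array([ 0.00048171, -0.00065556, -0.00036317,  0.00094431, -0.00095541,
        0.00044362]), 'tau': array([ 5.12669612e-04, -5.32643187e+01, -3.53284550e+01,  7.08756829e-02,
        2.34775501e-02, -4.04637638e-05]), 'ee_pos': array([ 0.18479022, -0.51778412,  0.20494592]), 'eef_rot': array([-3.14057183e+00, -4.99325964e-05,  3.42806709e-01]), 'force': array([ 0.21658132,  0.47787827, -0.06594209]), 'moment': array([-0.0231428 ,  0.01517471,  0.00120711]), 'grip_force': 0.0, 'grip_width': 0.09362649770348788}
```

View pics/top0.png

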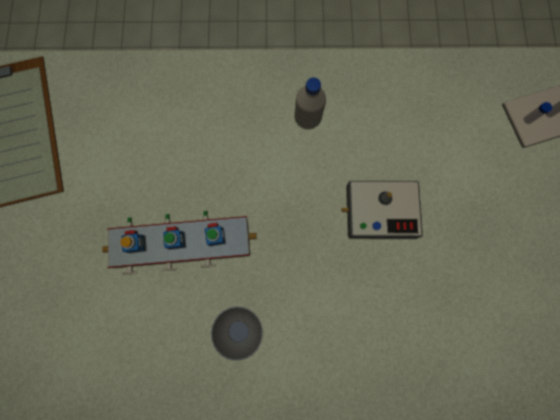

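View pics/scene0.png

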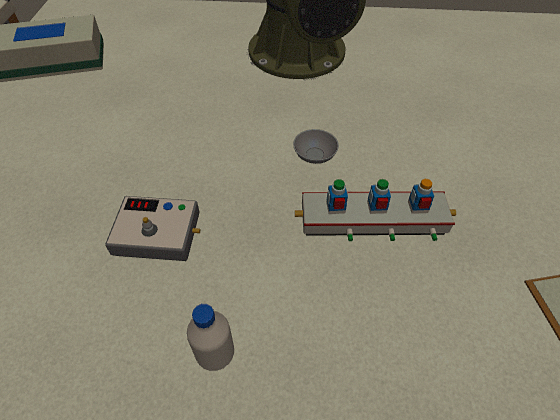

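The top view shows the amber cap at about (127,242), the greens at (170,238) and (213,235), and the calibrator nipple at (385,198). In the scene view, amber is at (426,184) with its red button at (425,203), and the nipple is at (148,227). I'll measure with masks and look at enlarged crops.

```bash
cat > h.py <<'E'
import cv2,numpy as np
from scipy.spatial.transform import Rotation as R
def load(n): return dict(np.load(n))
def ray(c,uv):
    d=np.linalg.inv(c["intrinsics"])@np.array([uv[0],uv[1],1.]); r=np.array(c["rotation"])
    M=r if r.shape==(3,3) else R.from_euler("xyz",r).as_matrix()
    return np.array(c["origin"]),M@d
def onz(c,uv,z):
    o,d=ray(c,uv); return o+d*(z-o[2])/d[2]
def tri(c1,p1,c2,p2):
    o1,d1=ray(c1,p1);o2,d2=ray(c2,p2)
    s=np.linalg.lstsq(np.c_[d1,-d2],o2-o1,rcond=None)[0]
    a,b=o1+s[0]*d1,o2+s[1]*d2; return (a+b)/2,np.linalg.norm(a-b)
def blobs(c,lo,hi,amin=8,roi=None):
    h=cv2.cvtColor(c["pixels"],cv2.COLOR_RGB2HSV); m=cv2.inRange(h,np.array(lo),np.array(hi))
    n,_,st,ce=cv2.connectedComponentsWithStats(m)
    return [(ce[i].round(2).tolist(),st[i].tolist()) for i in range(1,n) if st[i,4]>=amin]
E
python3 - <<'E'
from h import *
T,S=load("top0.npz"),load("scene0.npz")
for n,c in(("T",T),("S",S)):
    for k,lo,hi in(("amber",(10,150,90),(24,255,255)),("green",(50,120,50),(85,255,255)),("red",(0,170,80),(5,255,255)),("red2",(174,170,80),(180,255,255)),("blue",(95,120,40),(115,255,255))):
        print(n,k,[b for b in blobs(c,lo,hi,12)])
t=cv2.resize(T["pixels"][205:280,95:255,::-1],None,fx=5,fy=5,interpolation=cv2.INTER_CUBIC)
s=cv2.resize(S["pixels"][170:245,295:455,::-1],None,fx=5,fy=5,interpolation=cv2.INTER_CUBIC)
cv2.imwrite("pics/c1.png",t);cv2.imwrite("pics/c2.png",s)
a=cv2.resize(T["pixels"][170:240,340:430,::-1],(400*90//90,311),interpolation=cv2.INTER_CUBIC)
b=cv2.resize(S["pixels"][190:260,105:195,::-1],(400,311),interpolation=cv2.INTER_CUBIC)
cv2.imwrite("pics/c3.png",np.hstack([a,b]))
E
```

```text
T amber [([125.47, 241.35], [121, 237, 10, 10, 78])]
T green [([363.0, 225.5], [361, 224, 5, 4, 16]), ([211.13, 233.31], [207, 229, 10, 10, 75]), ([168.32, 237.17], [164, 233, 10, 9, 76])]
T red [([397.5, 225.5], [397, 223, 2, 6, 12]), ([410.77, 225.31], [410, 223, 3, 6, 13]), ([212.5, 224.5], [209, 224, 8, 2, 12]), ([171.08, 228.23], [168, 227, 8, 3, 13]), ([130.08, 231.62], [126, 231, 8, 2, 13])]
T red2 []
T blue [([312.9, 84.85], [306, 78, 14, 14, 156]), ([546.03, 107.01], [541, 103, 11, 10, 79]), ([376.32, 225.18], [373, 222, 7, 7, 38]), ([216.59, 237.63], [207, 226, 17, 19, 101]), ([206.58, 229.33], [205, 228, 5, 4, 12]), ([175.51, 240.84], [165, 230, 18, 18, 109]), ([134.0, 244.5], [123, 234, 20, 18, 115])]
S amber [([426.44, 182.64], [421, 179, 11, 10, 72]), ([298.71, 212.57], [295, 210, 8, 6, 35]), ([452.88, 211.75], [450, 210, 6, 5, 24]), ([144.71, 218.79], [143, 217, 5, 4, 14]), ([195.04, 229.79], [192, 228, 8, 4, 24]), ([545.79, 277.95], [541, 277, 11, 3, 19]), ([543.54, 305.28], [526, 279, 34, 58, 319])]
S green [([382.83, 183.62], [378, 179, 11, 11, 76]), ([339.01, 183.86], [334, 180, 11, 10, 76]), ([181.32, 206.93], [178, 205, 7, 5, 28]), ([349.82, 236.5], [348, 234, 5, 6, 22]), ([391.9, 236.29], [390, 234, 5, 6, 21]), ([434.0, 236.0], [432, 234, 5, 5, 21])]
S red [([339.42, 199.39], [335, 198, 10, 4, 31]), ([382.97, 199.23], [378, 198, 10, 4, 30]), ([425.85, 199.08], [422, 198, 9, 4, 26]), ([131.79, 203.57], [130, 201, 4, 6, 14]), ([138.77, 203.85], [137, 201, 4, 6, 13]), ([145.62, 204.31], [144, 202, 4, 6, 13]), ([447.0, 223.0], [440, 223, 15, 1, 15]), ([317.0, 224.0], [305, 224, 25, 1, 25])]
S red2 []
S blue [([39.19, 31.68], [13, 23, 52, 18, 624]), ([377.91, 198.97], [368, 185, 23, 26, 201]), ([419.5, 198.51], [409, 185, 25, 25, 204]), ([336.32, 199.46], [327, 186, 21, 25, 195]), ([167.52, 205.94], [163, 203, 10, 7, 52]), ([203.13, 315.56], [192, 304, 23, 24, 421])]
```

View pics/c1.png

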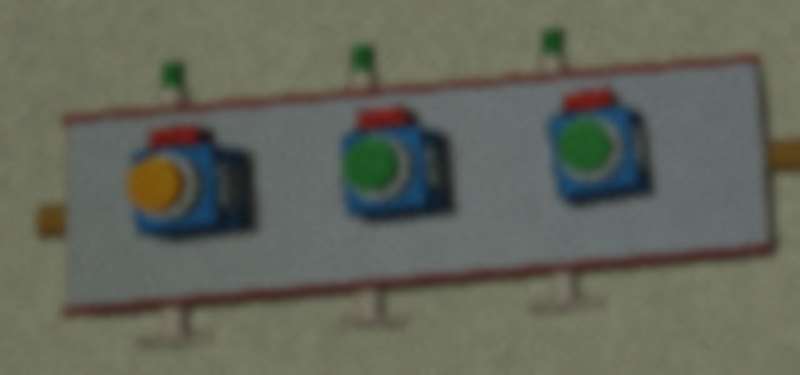

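View pics/c2.png

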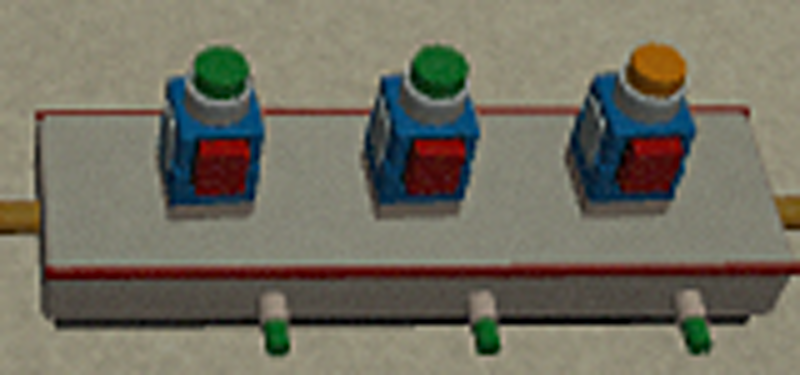

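View pics/c3.png

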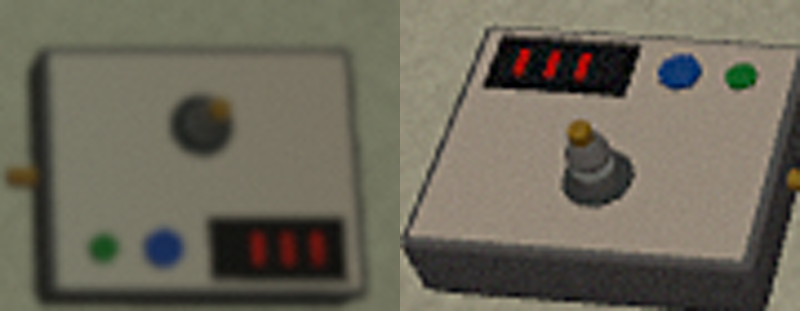

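The crops show the amber block's sides running parallel to the manifold to within a few degrees, with its red button on the far (+x) side. The calibrator nipple's pin tip is at top px (389,194) and scene px (145,219), with its collar centred at top px (384.5,197.6). Next I'll compute positions.

```bash
python3 - <<'E'
from h import *
T,S=load("top0.npz"),load("scene0.npz")
P=[([125.47,241.35],[426.44,182.64]),([168.32,237.17],[382.83,183.62]),([211.13,233.31],[339.01,183.86])]
for p,q in P: 
    print("cap tri",*[np.round(v,4) for v in tri(T,p,S,q)],"T@.099",onz(T,p,.099).round(4),"S@.097",onz(S,q,.097).round(4))
print("pin tri",tri(T,(389,194),S,(144.7,218.8)),onz(T,(389,194),.07),onz(S,(144.7,218.8),.068))
print("collar",onz(T,(384.5,197.6),.041),onz(S,(148.5,230),.041))
# deck corners top view (crop/5+off)
f=lambda x,y:(95+x/5-.4,205+y/5-.4)
C=[onz(T,f(*p),.04)[:2] for p in((65,119),(757,59),(773,249),(65,312))]
print("corners",np.round(C,4).tolist(),np.mean(C,0), [np.degrees(np.arctan2(*(a-b)[::-1])).round(2) for a,b in((C[0],C[1]),(C[3],C[2]))])
# button & block orientation
up=lambda c,x0,y0,w,h:cv2.cvtColor(cv2.resize(c["pixels"][y0:y0+h,x0:x0+w],None,fx=8,fy=8,interpolation=cv2.INTER_CUBIC),cv2.COLOR_RGB2HSV)
for n,c,xs,y in(("T",T,(114,157,200),218),("S",S,(405,362,320),180)):
  for x0 in xs:
    h=up(c,x0,y,36,34)
    m=cv2.inRange(h,(0,130,60),(8,255,255))|cv2.inRange(h,(172,130,60),(180,255,255))
    k=max(cv2.findContours(m,0,1)[0],key=cv2.contourArea); r=cv2.minAreaRect(k)
    cx=(x0+r[0][0]/8-.44,y+r[0][1]/8-.44)
    print(n,"red",np.round(cx,2),np.round(np.array(r[1])/8,1),round(r[2],1), (onz(T,cx,.080) if n=="T" else onz(S,cx,.07)).round(4))
E
```

```text
cap tri [0.5306 0.2304 0.0995] 0.0005 T@.099 [0.5307 0.2309 0.099 ] S@.097 [0.5284 0.2311 0.097 ]
cap tri [0.5371 0.1611 0.0986] 0.001 T@.099 [0.5371 0.1615 0.099 ] S@.097 [0.5358 0.161  0.097 ]
cap tri [0.543  0.0913 0.0987] 0.0013 T@.099 [0.5429 0.0918 0.099 ] S@.097 [0.5416 0.0908 0.097 ]
pin tri (array([ 0.61439254, -0.212453  ,  0.0697466 ]), np.float64(0.001865414945707032)) [ 0.61412035 -0.21141802  0.07      ] [ 0.61304413 -0.21423712  0.068     ]
collar [ 0.6146495  -0.21129445  0.041     ] [ 0.61547173 -0.21393965  0.041     ]
corners [[0.5618, 0.2879], [0.5819, 0.0401], [0.5136, 0.0337], [0.4932, 0.2821]] [0.53761475 0.16097244] [np.float64(94.64), np.float64(94.68)]
T red [129.67 231.81] [3.1 9.4] 84.8 [0.5492 0.2325 0.08  ]
T red [171.29 228.16] [2.9 9.4] 82.9 [0.555  0.1627 0.08  ]
T red [212.31 224.55] [3.  8.9] 82.6 [0.5606 0.0936 0.08  ]
S red [425.03 202.43] [10.6 12.3] 87.2 [0.5473 0.2334 0.07  ]
S red [381.82 202.68] [10.7 11.7] 88.2 [0.5531 0.1631 0.07  ]
S red [339.12 202.94] [11.  10.6] 90.0 [0.5589 0.0938 0.07  ]
```

>>> carry_out(
  plan=[
    [[0,0,0,0,0,-0.111,94],[0,0,0,0,0,-0.111,94],[0,0,0,0,0,-0.111,94],[0,0,0,0,0,-0.111,94],[0,0,0,0,0,-0.111,94],[0,0,0,0,0,-0.111,94],[0,0,0,0,0,-0.111,94],[0,0,0,0,0,-0.111,94],[0,0,0,0,0,-0.111,94],[0,0,0,0,0,-0.111,94],[0,0,0,0,0,-0.111,94],[0,0,0,0,0,-0.111,94],[0,0,0,0,0,0,94]],
  ],
  squeeze=15,
)

```text
time_s: 1.18
ee_pos: [0.1848, -0.5179, 0.2051]
eef_rot: [-3.141, -0.001, 1.68]
force: [-0.3, 0.4, 0.8]
grip_width: 0.0942
grip_force: 0.0
```

```bash
cat >> h.py <<'E'
def delta(obs,target,yaw):
    "tool-frame shift (mm) and rotvec to a tool-down pose"
    M=R.from_euler("xyz",obs["eef_rot"]); G=R.from_euler("xyz",[np.pi,0,yaw])
    print("pos",np.round(obs["ee_pos"],4),"rpy",np.round(obs["eef_rot"],4),"F",np.round(obs["force"],1),"w",round(obs["grip_width"]*1e3,2),"gf",round(obs["grip_force"],1),"t",obs["time_s"])
    print("shift mm",np.round(M.inv().apply(np.array(target)-obs["ee_pos"])*1e3,2),"rot",(M.inv()*G).as_rotvec().round(4))
E
python3 - <<'E'
from h import *
from station import telemetry
delta(telemetry.get_obs(),[.5312,.2308,.165],np.radians(96))
E
```

```text
pos [ 0.1848 -0.5179  0.2051] rpy [-3.1415e+00 -6.0000e-04  1.6801e+00] F [-0.3  0.4  0.8] w 94.24 gf 0.0 t 1.1833
shift mm [706.4  425.97  40.53] rot [-0.0001 -0.0006  0.0045]
```

>>> carry_out(
  plan=[
    [[23.5,14.2,0,0,0,0,94],[23.5,14.2,0,0,0,0,94],[23.5,14.2,0,0,0,0,94],[23.5,14.2,0,0,0,0,94],[23.5,14.2,0,0,0,0,94],[23.5,14.2,0,0,0,0,94],[23.5,14.2,0,0,0,0,94],[23.5,14.2,0,0,0,0,94],[23.5,14.2,0,0,0,0,94],[23.5,14.2,0,0,0,0,94],[23.5,14.2,0,0,0,0,94],[23.5,14.2,0,0,0,0,94],[23.5,14.2,0,0,0,0,94],[23.5,14.2,0,0,0,0,94],[23.5,14.2,0,0,0,0,94]],
  ],
)

```text
time_s: 2.43
ee_pos: [0.3604, -0.144, 0.2055]
eef_rot: [3.141, 0.0, 1.67]
force: [1.0, 0.6, -0.4]
grip_width: 0.0942
grip_force: 0.0
```

>>> carry_out(
  plan=[
    [[23.5,14.2,0,0,0,0,94],[23.5,14.2,0,0,0,0,94],[23.5,14.2,0,0,0,0,94],[23.5,14.2,0,0,0,0,94],[23.5,14.2,0,0,0,0,94],[23.5,14.2,0,0,0,0,94],[23.5,14.2,0,0,0,0,94],[23.5,14.2,0,0,0,0,94],[23.5,14.2,0,0,0,0,94],[23.5,14.2,0,0,0,0,94],[23.5,14.2,0,0,0,0,94],[23.5,14.2,0,0,0,0,94],[23.5,14.2,0,0,0,0,94],[23.5,14.2,0,0,0,0,94],[0,0,0,0,0,0,94],[0,0,0,0,0,0,94]],
  ],
)

```text
time_s: 3.77
ee_pos: [0.5235, 0.2033, 0.2047]
eef_rot: [-3.14, 0.0, 1.673]
force: [-0.8, -0.2, -0.8]
grip_width: 0.0938
grip_force: 0.0
```

```bash
python3 - <<'E'
from h import *
from station import telemetry
delta(telemetry.get_obs(),[.5312,.2308,.051],np.radians(96))
E
```

```text
pos [0.5235 0.2033 0.2047] rpy [-3.1404e+00  3.0000e-04  1.6731e+00] F [-0.8 -0.2 -0.8] w 93.82 gf 0.0 t 3.7667
shift mm [ 26.65  10.62 153.7 ] rot [-0.0012  0.0003 -0.0024]
```

>>> carry_out(
  plan=[
    [[13.3,5.3,0,0,0,0,74],[13.3,5.3,0,0,0,0,70],[0,0,20,0,0,0,70],[0,0,20,0,0,0,70],[0,0,20,0,0,0,70],[0,0,20,0,0,0,70],[0,0,20,0,0,0,70],[0,0,20,0,0,0,70],[0,0,20,0,0,0,70],[0,0,13.5,0,0,0,70],[0,0,0,0,0,0,60],[0,0,0,0,0,0,50],[0,0,0,0,0,0,50],[0,0,0,0,0,0,50]],
  ],
)

```text
time_s: 4.93
ee_pos: [0.532, 0.23, 0.0533]
eef_rot: [3.14, -0.0, 1.674]
force: [-0.2, -0.4, 0.6]
grip_width: 0.0505
grip_force: 0.0
```

```bash
python3 - <<'E'
from h import *
from station import telemetry,optics
delta(telemetry.get_obs(),[.5312,.2308,.051],np.radians(96))
I=[]
for n,x,y in(("top",90,200),("scene",380,150)):
    c=optics.camera(n); np.savez(f"{n}1.npz",**c); I.append(cv2.resize(c["pixels"][y:y+80,x:x+80,::-1],(400,400),interpolation=cv2.INTER_CUBIC))
cv2.imwrite("pics/g1.png",np.hstack(I))
E
```

```text
pos [0.532  0.23   0.0533] rpy [ 3.1398e+00 -4.0000e-04  1.6739e+00] F [-0.2 -0.4  0.6] w 50.53 gf 0.0 t 4.9333
shift mm [ 0.84 -0.75  2.29] rot [ 0.0018 -0.0004 -0.0016]
```

View pics/g1.png

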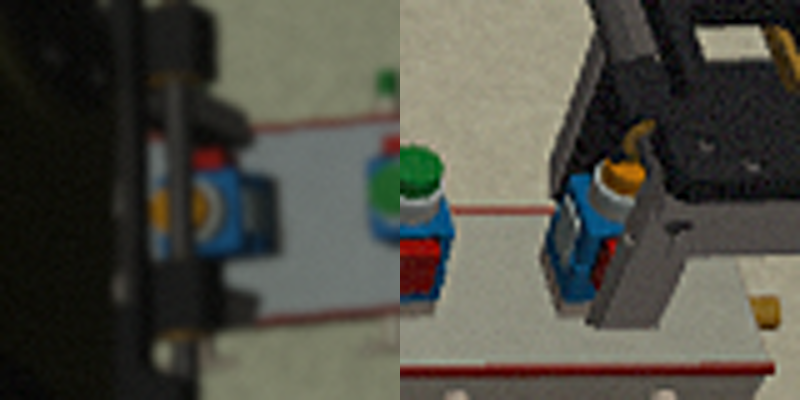

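The finger straddles the button side (scene crop around (610,270)) and clears the neighbour. I'll trim the position and close gently.

>>> carry_out(
  plan=[
    [[0.8,-0.8,2.2,0,0,0,46],[0,0,0,0,0,0,42],[0,0,0,0,0,0,38],[0,0,0,0,0,0,36],[0,0,0,0,0,0,36],[0,0,0,0,0,0,36]],
  ],
  squeeze=10,
)

```text
time_s: 5.53
ee_pos: [0.5303, 0.2308, 0.0496]
eef_rot: [-3.141, 0.0, 1.675]
force: [2.0, 0.4, 1.1]
grip_width: 0.0361
grip_force: 0.6
```

>>> carry_out(
  plan=[
    [[0,0,0,0,0,0,33],[0,0,0,0,0,0,33],[0,0,0,0,0,0,33],[0,0,0,0,0,0,33]],
  ],
  squeeze=10,
)

```text
time_s: 5.87
ee_pos: [0.5305, 0.2308, 0.0496]
eef_rot: [-3.141, 0.0, 1.675]
force: [1.0, 0.6, -0.1]
grip_width: 0.033
grip_force: 7.8
```

>>> carry_out(
  plan=[
    [[0,0,0,0,0,0,26],[0,0,0,0,0,0,26],[0,0,0,0,0,0,26],[0,0,0,0,0,0,26],[0,0,0,0,0,0,26],[0,0,0,0,0,0,26]],
  ],
  squeeze=17,
)

```text
time_s: 6.37
ee_pos: [0.5311, 0.2309, 0.0501]
eef_rot: [3.14, -0.0, 1.675]
force: [5.7, 0.6, 0.4]
grip_width: 0.0299
grip_force: 17.0
```

>>> carry_out(
  plan=[
    [[0,0.5,0,0,0,0,26],[0,0,0,0,0,0,26],[0,0,-1,0,0,0,26],[0,0,-1,0,0,0,26],[0,0,-1,0,0,0,26]],
  ],
  squeeze=19,
)

```text
time_s: 6.78
ee_pos: [0.5311, 0.2309, 0.0528]
eef_rot: [3.142, -0.0, 1.675]
force: [3.4, 0.2, -1.1]
grip_width: 0.0297
grip_force: 19.0
```

>>> carry_out(
  plan=[
    [[0,0,-2,0,0,0,26],[0,0,-3,0,0,0,26],[0,0,-3,0,0,0,26],[0,0,-4,0,0,0,26],[0,0,-4,0,0,0,26],[0,0,-5,0,0,0,26],[0,0,-5,0,0,0,26],[0,0,-6,0,0,0,26],[0,0,-8,0,0,0,26],[0,0,-10,0,0,0,26],[0,0,-15,0,0,0,26],[0,0,-15,0,0,0,26],[0,0,-15,0,0,0,26],[0,0,-10,0,0,0,26],[0,0,0,0,0,0,26]],
  ],
)

```text
time_s: 8.03
ee_pos: [0.5319, 0.2312, 0.1604]
eef_rot: [3.138, -0.001, 1.675]
force: [-0.4, 0.2, -0.3]
grip_width: 0.0292
grip_force: 19.0
```

```bash
python3 - <<'E'
from h import *
from station import telemetry,optics
delta(telemetry.get_obs(),[.6145,-.2122,.155],np.radians(96))
c=optics.camera("scene"); np.savez("scene2.npz",**c); cv2.imwrite("pics/g2.png",cv2.resize(c["pixels"][60:260,280:480,::-1],(600,600),interpolation=cv2.INTER_CUBIC))
E
```

```text
pos [0.5319 0.2312 0.1604] rpy [ 3.1379e+00 -9.0000e-04  1.6749e+00] F [-0.4  0.2 -0.3] w 29.18 gf 19.0 t 8.0333
shift mm [-449.61   36.06    5.15] rot [ 0.0036 -0.0009 -0.0007]
```

View pics/g2.png

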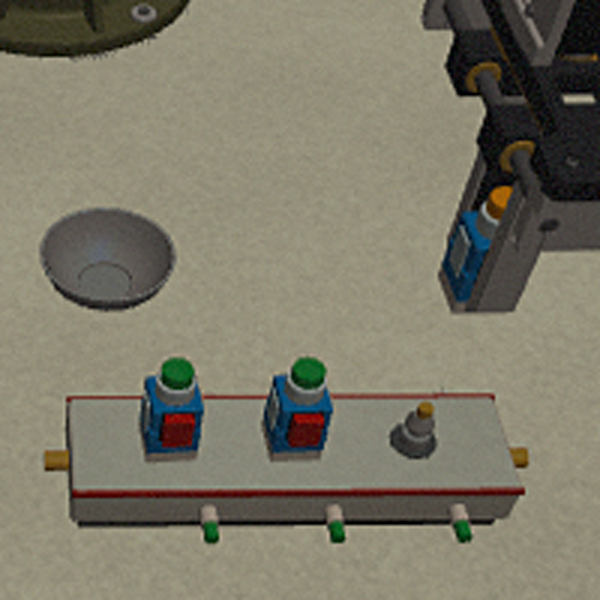

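The transducer is in the grip, and the bare manifold nipple's pin is at about px (422,196). Both greens are still clipped. I'll move halfway, then measure both nipples with the same cameras to get the relative offset.

>>> carry_out(
  plan=[
    [[-25,2,0,0,0,0,26],[-25,2,0,0,0,0,26],[-25,2,0,0,0,0,26],[-25,2,0,0,0,0,26],[-25,2,0,0,0,0,26],[-25,2,0,0,0,0,26],[-25,2,0,0,0,0,26],[-25,2,0,0,0,0,26],[-25,2,0,0,0,0,26],[0,0,0,0,0,0,26],[0,0,0,0,0,0,26]],
  ],
)

```text
time_s: 9.0
ee_pos: [0.572, 0.0082, 0.1568]
eef_rot: [-3.14, -0.0, 1.673]
force: [0.1, 0.5, -1.4]
grip_width: 0.0294
grip_force: 19.0
```

```bash
python3 - <<'E'
from h import *
from station import telemetry,optics
C={n:optics.camera(n) for n in("top","scene")}
delta(telemetry.get_obs(),[.6145,-.2122,.155],np.radians(96))
P={}
for n,c in C.items():
    np.savez(f"{n}3.npz",**c)
    b=blobs(c,(8,90,50),(27,255,255),4); print(n,b)
I=[cv2.resize(C[n]["pixels"][y:y+40,x:x+40,::-1],(300,300),interpolation=cv2.INTER_CUBIC) for n,x,y in(("top",110,220),("scene",400,185),("top",367,178),("scene",128,205))]
cv2.imwrite("pics/n3.png",np.vstack([np.hstack(I[:2]),np.hstack(I[2:])]))
E
```

```text
pos [0.572  0.0096 0.1571] rpy [-3.1406e+00 -3.0000e-04  1.6750e+00] F [-0.6  0.1 -0. ] w 29.41 gf 19.0 t 9.1
shift mm [-225.06   19.18    2.05] rot [-0.001  -0.0003 -0.0005]
top [([40.45, 119.38], [0, 57, 63, 150, 1195]), ([295.0, 118.5], [295, 117, 1, 4, 4]), ([244.56, 124.33], [244, 121, 2, 7, 9]), ([200.2, 124.4], [199, 123, 3, 4, 5]), ([204.75, 123.75], [204, 123, 2, 3, 4]), ([207.5, 124.5], [207, 123, 2, 4, 4]), ([220.6, 124.4], [219, 123, 4, 3, 5]), ([231.0, 124.25], [230, 123, 3, 3, 4]), ([285.2, 124.0], [284, 123, 3, 3, 5]), ([195.0, 126.5], [195, 125, 1, 4, 4]), ([276.0, 125.0], [275, 124, 3, 3, 4]), ([221.92, 128.77], [219, 127, 7, 6, 13]), ([247.83, 127.5], [247, 126, 3, 4, 6]), ([206.5, 128.25], [205, 128, 4, 2, 4]), ([254.6, 131.0], [253, 130, 4, 3, 5]), ([269.75, 132.0], [269, 131, 2, 3, 4]), ([208.25, 158.25], [207, 157, 3, 3, 4]), ([239.5, 185.0], [238, 184, 4, 3, 4]), ([165.25, 187.0], [164, 186, 3, 3, 4]), ([256.25, 187.5], [255, 187, 3, 2, 4]), ([388.86, 194.19], [387, 192, 5, 5, 21]), ([209.5, 200.75], [208, 200, 4, 3, 4]), ([262.71, 204.71], [261, 203, 4, 4, 7])
[... 2225 characters left out ...]
]), ([255.0, 45.5], [255, 44, 1, 4, 4]), ([343.17, 52.33], [342, 51, 3, 4, 6]), ([329.13, 60.39], [320, 55, 19, 15, 71]), ([315.0, 70.81], [311, 69, 8, 5, 16]), ([290.26, 93.58], [284, 93, 14, 2, 19]), ([265.93, 97.29], [264, 94, 6, 9, 28]), ([310.55, 97.32], [309, 94, 4, 8, 22]), ([277.74, 112.81], [276, 107, 4, 12, 31]), ([302.17, 112.07], [301, 107, 3, 12, 29]), ([393.5, 191.12], [390, 191, 8, 2, 8]), ([414.5, 191.0], [406, 191, 18, 1, 18]), ([421.18, 196.39], [419, 194, 6, 6, 28]), ([452.75, 211.83], [450, 209, 6, 7, 36]), ([298.5, 213.0], [295, 210, 8, 7, 56]), ([145.06, 219.45], [142, 217, 7, 6, 31]), ([195.64, 230.1], [192, 228, 9, 5, 39]), ([544.08, 301.75], [526, 275, 34, 64, 452])]
```

View pics/n3.png

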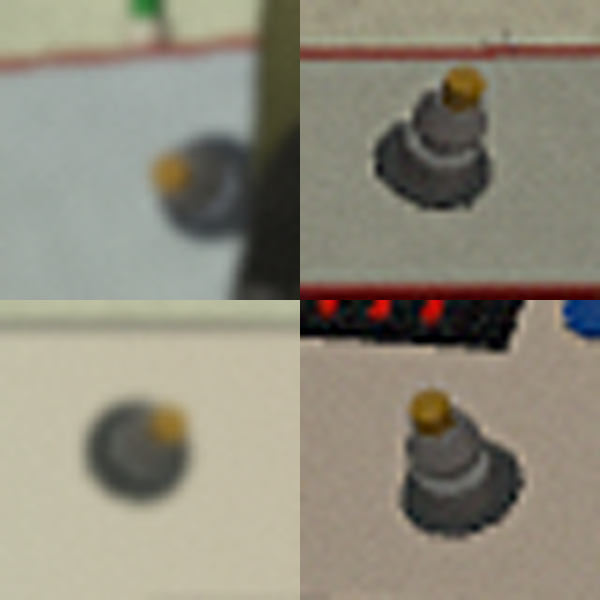

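The pins are cleanly visible: manifold at top (132.6,242.8) and scene (421.2,196.4), calibrator at top (388.9,194.2) and scene (145.1,219.5).

```bash
python3 - <<'E'
from h import *
from station import telemetry
T,S=load("top3.npz"),load("scene3.npz")
m=((132.63,242.79),(421.18,196.39));k=((388.86,194.19),(145.06,219.45))
a=tri(T,m[0],S,m[1]);b=tri(T,k[0],S,k[1]);print(a,b)
print("T",onz(T,m[0],.069),onz(T,k[0],.069),"S",onz(S,m[1],.068),onz(S,k[1],.068))
print("rel T",onz(T,k[0],.069)-onz(T,m[0],.069),"S",onz(S,k[1],.068)-onz(S,m[1],.068))
d=.5*(onz(T,k[0],.069)-onz(T,m[0],.069)+onz(S,k[1],.068)-onz(S,m[1],.068))
g=np.array([.5311,.2309,0])+d; g[2]=.12; print(g)
delta(telemetry.get_obs(),g,1.6745)
E
```

```text
(array([0.53217257, 0.23040816, 0.06730123]), np.float64(0.0010351921554963405)) (array([ 0.61441502, -0.21246983,  0.06811253]), np.float64(0.0014879250564229728))
T [0.53198143 0.23032441 0.069     ] [ 0.61402888 -0.21144386  0.069     ] S [0.53294659 0.22959896 0.068     ] [ 0.61427379 -0.21332127  0.068     ]
rel T [ 0.08204745 -0.44176827  0.        ] S [ 0.08132721 -0.44292023  0.        ]
[ 0.61278733 -0.21144425  0.12      ]
pos [0.572  0.0096 0.1571] rpy [-3.1406e+00 -3.0000e-04  1.6750e+00] F [-0.6  0.1 -0. ] w 29.41 gf 19.0 t 9.1
shift mm [-224.14   17.59   37.05] rot [-0.001  -0.0003  0.0005]
```

>>> carry_out(
  plan=[
    [[-25,1.9,0,0,0,0,26],[-25,1.9,0,0,0,0,26],[-25,1.9,0,0,0,0,26],[-25,1.9,0,0,0,0,26],[-25,1.9,0,0,0,0,26],[-25,1.9,0,0,0,0,26],[-25,2,0,0,0,0,26],[-25,2,0,0,0,0,26],[-24,2,0,0,0,0,26],[0,0,10,0,0,0,26],[0,0,15,0,0,0,26],[0,0,15,0,0,0,26],[0,0,15,0,0,0,26],[0,0,5,0,0,0,26],[0,0,0,0,0,0,26],[0,0,0,0,0,0,26]],
  ],
)

```text
time_s: 10.43
ee_pos: [0.6132, -0.2112, 0.0981]
eef_rot: [3.141, 0.0, 1.676]
force: [0.8, 0.6, 0.1]
grip_width: 0.0294
grip_force: 19.0
```

```bash
python3 - <<'E'
from h import *
from station import telemetry,optics
c=optics.camera("scene"); o=telemetry.get_obs()
delta(o,[.6129,-.2116,.08],1.6745)
cv2.imwrite("pics/n4.png",cv2.resize(c["pixels"][140:270,90:220,::-1],(520,520),interpolation=cv2.INTER_CUBIC))
E
```

```text
pos [ 0.6134 -0.2115  0.0987] rpy [3.1406e+00 5.0000e-04 1.6754e+00] F [-0.6 -0.3 -0.4] w 29.34 gf 19.0 t 10.4833
shift mm [-0.04 -0.51 18.65] rot [0.001  0.0005 0.0009]
```

View pics/n4.png

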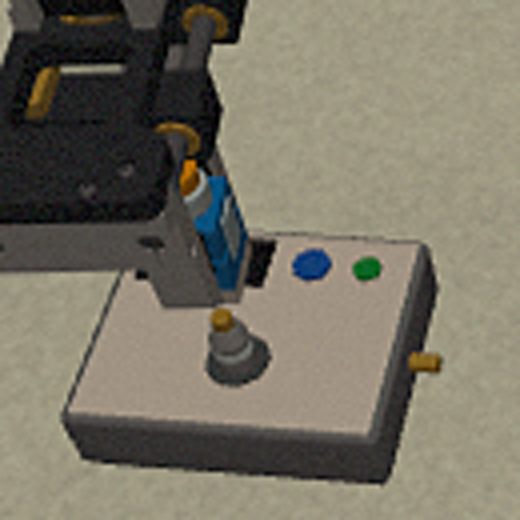

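The transducer hangs just above the nipple, whose pin is at crop (222,318). Now I'll descend in small steps and check the force.

>>> carry_out(
  plan=[
    [[0,-0.3,6,0,0,0,26],[0,0,6,0,0,0,26],[0,0,5,0,0,0,26],[0,0,4,0,0,0,26],[0,0,3,0,0,0,26],[0,0,2,0,0,0,26],[0,0,2,0,0,0,26],[0,0,0,0,0,0,26]],
  ],
)

```text
time_s: 11.15
ee_pos: [0.6125, -0.212, 0.0694]
eef_rot: [-3.141, -0.0, 1.675]
force: [-0.5, 0.2, -0.5]
grip_width: 0.0288
grip_force: 19.0
```

>>> carry_out(
  plan=[
    [[0,0,2,0,0,0,26],[0,0,2,0,0,0,26],[0,0,2,0,0,0,26],[0,0,1,0,0,0,26],[0,0,0,0,0,0,26]],
  ],
)

```text
time_s: 11.57
ee_pos: [0.6127, -0.212, 0.0626]
eef_rot: [3.141, -0.0, 1.675]
force: [0.7, -0.4, -0.2]
grip_width: 0.0293
grip_force: 19.0
```

>>> carry_out(
  plan=[
    [[0,0,2,0,0,0,26],[0,0,2,0,0,0,26],[0,0,2,0,0,0,26],[0,0,1,0,0,0,26],[0,0,1,0,0,0,26],[0,0,0,0,0,0,26]],
  ],
)

```text
time_s: 12.07
ee_pos: [0.6135, -0.212, 0.0549]
eef_rot: [3.139, 0.001, 1.675]
force: [8.0, 0.6, -1.7]
grip_width: 0.0292
grip_force: 19.0
```

>>> carry_out(
  plan=[
    [[0,0.5,0,0,0,0,26],[0,0,0,0,0,0,30],[0,0,0,0,0,0,33],[0,0,0,0,0,0,36],[0,0,0,0,0,0,45],[0,0,0,0,0,0,60],[0,0,0,0,0,0,60],[0,0,0,0,0,0,60]],
  ],
)

```text
time_s: 12.73
ee_pos: [0.6128, -0.212, 0.0545]
eef_rot: [-3.141, -0.0, 1.675]
force: [-0.3, 0.9, 0.4]
grip_width: 0.0584
grip_force: 0.0
```

>>> carry_out(
  plan=[
    [[0,0,-10,0,0,0,60],[0,0,-20,0,0,0,60],[0,0,-20,0,0,0,60],[0,0,-20,0,0,0,60],[0,0,-20,0,0,0,60],[0,0,0,0,0,0,30],[0,0,0,0,0,0,0],[0,0,0,0,0,0,0],[0,0,0,0,0,0,0],[0,0,0,0,0,0,0]],
  ],
)

```text
time_s: 13.57
ee_pos: [0.6127, -0.2119, 0.1436]
eef_rot: [-3.14, -0.001, 1.675]
force: [-0.2, -0.4, 0.7]
grip_width: 0.0301
grip_force: 0.0
```

```bash
python3 - <<'E'
from h import *
from station import telemetry,optics
c=optics.camera("scene"); o=telemetry.get_obs()
delta(o,[.6129,-.2119,.108],1.6745)
for k,lo,hi in(("amber",(10,150,90),(24,255,255)),("red",(0,170,80),(5,255,255))): print(k,[b for b in blobs(c,lo,hi,20) if 100<b[0][0]<180])
print([onz(c,b[0],.1) for b in blobs(c,(10,150,90),(24,255,255),50)if 100<b[0][0]<180])
cv2.imwrite("pics/n5.png",cv2.resize(c["pixels"][140:270,90:220,::-1],(520,520),interpolation=cv2.INTER_CUBIC))
E
```

```text
pos [ 0.6128 -0.2119  0.1438] rpy [-3.1403e+00 -7.0000e-04  1.6748e+00] F [-0.3  0.6  0.5] w 25.89 gf 0.0 t 13.6167
shift mm [-0.06  0.14 35.8 ] rot [-0.0013 -0.0007  0.0003]
amber [([141.31, 197.57], [136, 193, 11, 10, 93])]
red [([141.3, 217.46], [136, 212, 12, 12, 103])]
[array([ 0.59603911, -0.21631337,  0.1       ])]
```

View pics/n5.png

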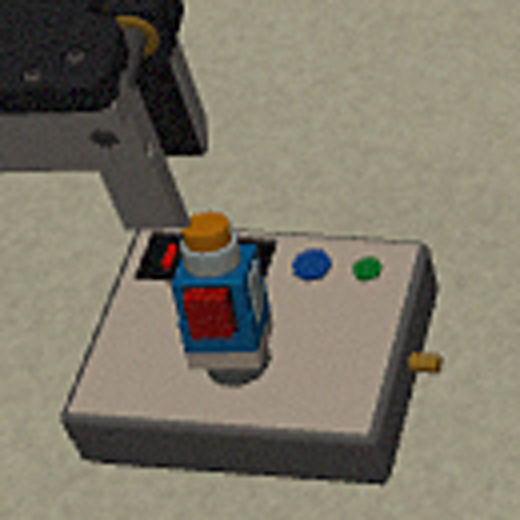

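The transducer stands on the nipple but seems to sit high: its cap at scene px (141,197.6) reads about 15 mm above where I expected. I'll move the arm aside and triangulate.

>>> carry_out(
  plan=[
    [[0,0,-20,0,0,0,0],[20,0,-10,0,0,0,0],[25,0,0,0,0,0,0],[25,0,0,0,0,0,0],[25,0,0,0,0,0,0],[25,0,0,0,0,0,0],[25,0,0,0,0,0,0],[25,0,0,0,0,0,0],[20,0,0,0,0,0,0],[0,0,0,0,0,0,0]],
  ],
)

```text
time_s: 14.45
ee_pos: [0.593, -0.0199, 0.1744]
eef_rot: [-3.141, -0.001, 1.678]
force: [0.6, 0.3, -0.2]
grip_width: 0.0002
grip_force: 0.0
```

```bash
python3 - <<'E'
from h import *
from station import telemetry,optics
C={n:optics.camera(n) for n in("top","scene")}
delta(telemetry.get_obs(),[.6129,-.2119,.16],1.6745)
for n,c in C.items():
    np.savez(f"{n}6.npz",**c)
    for k,lo,hi in(("amber",(10,150,70),(24,255,255)),("red",(0,170,60),(5,255,255))): print(n,k,[b for b in blobs(c,lo,hi,12) if (100<b[0][0]<180 if n=="scene" else 340<b[0][0]<420)])
I=[cv2.resize(C[n]["pixels"][y:y+80,x:x+80,::-1],(400,400),interpolation=cv2.INTER_CUBIC) for n,x,y in(("top",345,160),("scene",105,180))]
cv2.imwrite("pics/n6.png",np.hstack(I))
E
```

```text
pos [ 0.5933 -0.0227  0.1745] rpy [-3.1412e+00  1.0000e-04  1.6760e+00] F [ 0.1 -0.1  0.1] w 0.41 gf 0.0 t 14.55
shift mm [-190.18   -0.4    14.52] rot [-0.0004  0.0001  0.0015]
top amber [([396.52, 197.47], [392, 193, 10, 10, 75])]
top red [([391.06, 186.61], [387, 186, 9, 3, 18]), ([397.5, 225.5], [396, 222, 4, 8, 28]), ([404.39, 225.46], [403, 222, 4, 8, 28]), ([410.88, 225.2], [409, 222, 4, 8, 25])]
scene amber [([141.11, 197.49], [135, 193, 13, 10, 101])]
scene red [([131.93, 203.71], [130, 201, 4, 6, 14]), ([141.81, 217.59], [136, 212, 12, 13, 109])]
```

View pics/n6.png

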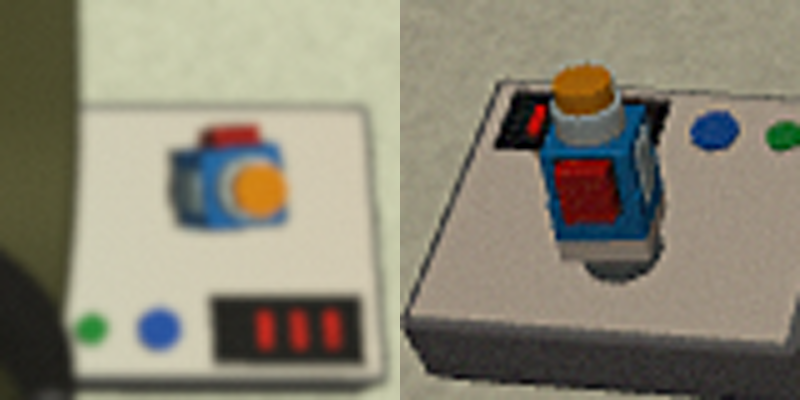

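I've now viewed 11 pictures, one over the limit of 10, so I won't view any more and will use numbers only. In this one, the cap is at top (396.5,197.5) and scene (141.1,197.5), and the nipple collar shows below the foot, so it isn't home yet.

```bash
python3 - <<'E'
from h import *
T,S=load("top6.npz"),load("scene6.npz")
print("cap",tri(T,(396.52,197.47),S,(141.11,197.49)))
r=onz(T,(391.06,186.61),.085),onz(S,(141.81,217.59),.07),onz(S,(141.81,217.59),.075),onz(S,(141.81,217.59),.085);print("btn",*r)
print("foot front corners for foot z",[(z,onz(S,(105+560/5,180+262/5),z).round(4),onz(S,(105+655/5-80,180+240/5),z).round(4)) for z in(.04,.045,.05,.055)], onz(S,(105+32,180+52),.045))
E
```

```text
cap (array([ 0.5996696 , -0.21386707,  0.1045814 ]), np.float64(0.001116473333494713))
btn [ 0.62339213 -0.21141527  0.085     ] [ 0.61247807 -0.21855924  0.07      ] [ 0.61614259 -0.21628144  0.075     ] [ 0.62347165 -0.21172583  0.085     ]
foot front corners for foot z [(0.04, array([ 0.6111, -0.1018,  0.04  ]), array([ 0.6099, -0.2031,  0.04  ])), (0.045, array([ 0.6146, -0.1007,  0.045 ]), array([ 0.6134, -0.2011,  0.045 ])), (0.05, array([ 0.6181, -0.0995,  0.05  ]), array([ 0.6169, -0.1991,  0.05  ])), (0.055, array([ 0.6216, -0.0984,  0.055 ]), array([ 0.6204, -0.1971,  0.055 ]))] [ 0.62353974 -0.22973298  0.045     ]
```

The cap is at x≈0.600 against a nipple at 0.613. So the transducer is on the nipple but leaning about 12° towards the robot: the button finger pushed it over as the jaws opened. I'll regrip to right it, push it home in the grip, then release with the rigid-side finger leaving last.

>>> carry_out(
  plan=[
    [[-25,0,0,0,0,0,80],[-25,0,0,0,0,0,80],[-25,0,0,0,0,0,80],[-25,0,0,0,0,0,80],[-25,0,0,0,0,0,80],[-25,0,0,0,0,0,80],[-25,0,0,0,0,0,80],[-15,0.2,0,0,0,0,80],[0,0,0,0,0,0,80],[0,0,0,0,0,0,80],[0,0,0,0,0,0,80],[0,0,0,0,0,0,80]],
  ],
)

```text
time_s: 15.55
ee_pos: [0.6134, -0.211, 0.1748]
eef_rot: [3.142, -0.0, 1.676]
force: [0.2, 1.2, 0.6]
grip_width: 0.0769
grip_force: 0.0
```

```bash
python3 - <<'E'
from h import *
from station import telemetry
delta(telemetry.get_obs(),[.6133,-.2119,.0545],1.6745)
E
```

```text
pos [ 0.6134 -0.211   0.1748] rpy [ 3.1415e+00 -1.0000e-04  1.6758e+00] F [0.2 1.2 0.6] w 76.86 gf 0.0 t 15.55
shift mm [ -0.92  -0.19 120.33] rot [ 0.     -0.0001  0.0013]
```

>>> carry_out(
  plan=[
    [[0,0,15,0,0,0,80],[0,0,15,0,0,0,80],[0,0,15,0,0,0,80],[0,0,15,0,0,0,80],[0,0,15,0,0,0,80],[0,0,15,0,0,0,80],[0,0,15,0,0,0,80],[0,0,15,0,0,0,80],[0,0,0,0,0,0,80],[0,0,0,0,0,0,70],[0,0,0,0,0,0,60]],
  ],
  squeeze=8,
)

```text
time_s: 16.47
ee_pos: [0.6138, -0.2116, 0.0559]
eef_rot: [3.14, 0.001, 1.675]
force: [0.5, -0.3, -0.9]
grip_width: 0.0702
grip_force: 0.0
```

>>> carry_out(
  plan=[
    [[0,0,0,0,0,0,55],[0,0,0,0,0,0,50],[0,0,0,0,0,0,46],[0,0,0,0,0,0,42],[0,0,0,0,0,0,39],[0,0,0,0,0,0,36],[0,0,0,0,0,0,36],[0,0,0,0,0,0,36]],
  ],
)

```text
time_s: 17.13
ee_pos: [0.6133, -0.2119, 0.0547]
eef_rot: [-3.141, -0.0, 1.675]
force: [0.8, 0.1, -0.3]
grip_width: 0.0362
grip_force: 4.7
```

>>> carry_out(
  plan=[
    [[0,0,0,0,0,0,33],[0,0,0,0,0,0,30],[0,0,0,0,0,0,26],[0,0,0,0,0,0,26],[0,0,0,0,0,0,26]],
  ],
)

```text
time_s: 17.55
ee_pos: [0.6134, -0.2119, 0.0548]
eef_rot: [3.141, 0.0, 1.675]
force: [2.5, -0.4, -0.7]
grip_width: 0.0309
grip_force: 8.0
```

>>> carry_out(
  plan=[
    [[0,0,0,0,0,0,26],[0,0,0,0,0,0,26],[0,0,0,0,0,0,26],[0,0,1,0,0,0,26],[0,0,1,0,0,0,26],[0,0,0,0,0,0,26]],
  ],
  squeeze=21,
)

```text
time_s: 18.05
ee_pos: [0.6135, -0.2119, 0.0526]
eef_rot: [3.141, 0.0, 1.675]
force: [4.2, 0.0, -1.4]
grip_width: 0.0294
grip_force: 21.0
```

>>> carry_out(
  plan=[
    [[0,0,1,0,0,0,26],[0,0,1,0,0,0,26],[0,0,0,0,0,0,26]],
  ],
)

```text
time_s: 18.3
ee_pos: [0.6136, -0.212, 0.0508]
eef_rot: [3.141, 0.0, 1.675]
force: [5.9, 1.0, -0.7]
grip_width: 0.0292
grip_force: 21.0
```

>>> carry_out(
  plan=[
    [[0,0.3,1,0,0,0,26],[0,0,0.5,0,0,0,26],[0,0,0,0,0,0,26]],
  ],
)

```text
time_s: 18.55
ee_pos: [0.6139, -0.212, 0.0497]
eef_rot: [3.141, 0.0, 1.675]
force: [3.5, 0.5, 4.8]
grip_width: 0.0293
grip_force: 21.0
```

>>> carry_out(
  plan=[
    [[0,0,1,0,0,0,26],[0,0,0.5,0,0,0,26],[0,0,0,0,0,0,26]],
  ],
)

```text
time_s: 18.8
ee_pos: [0.614, -0.2121, 0.0485]
eef_rot: [3.14, 0.001, 1.675]
force: [2.2, -0.1, 6.9]
grip_width: 0.0294
grip_force: 21.0
```

Pin contact is confirmed, with force rising from 5 N. I'll keep going in small steps.

>>> carry_out(
  plan=[
    [[0,0,1,0,0,0,26],[0,0,0,0,0,0,26]],
  ],
)

```text
time_s: 18.97
ee_pos: [0.6141, -0.2121, 0.0476]
eef_rot: [3.14, 0.001, 1.675]
force: [2.5, 0.7, 7.6]
grip_width: 0.0294
grip_force: 21.0
```

>>> carry_out(
  plan=[
    [[0,0,0.7,0,0,0,26],[0,0,0,0,0,0,26]],
  ],
)

```text
time_s: 19.13
ee_pos: [0.6142, -0.2121, 0.0471]
eef_rot: [3.14, 0.001, 1.675]
force: [2.4, 0.4, 8.4]
grip_width: 0.0292
grip_force: 21.0
```

>>> carry_out(
  plan=[
    [[0,0,0.5,0,0,0,26],[0,0,0,0,0,0,26]],
  ],
)

```text
time_s: 19.3
ee_pos: [0.6142, -0.2121, 0.0467]
eef_rot: [3.14, 0.001, 1.675]
force: [3.0, 2.5, 10.4]
grip_width: 0.0295
grip_force: 21.0
```

>>> carry_out(
  plan=[
    [[0,0,0.5,0,0,0,26],[0,0,0,0,0,0,26]],
  ],
)

```text
time_s: 19.47
ee_pos: [0.6143, -0.2122, 0.0465]
eef_rot: [3.14, 0.001, 1.675]
force: [2.5, -0.0, 10.7]
grip_width: 0.0292
grip_force: 21.0
```

>>> carry_out(
  plan=[
    [[0,0,0.4,0,0,0,26],[0,0,0,0,0,0,26]],
  ],
)

```text
time_s: 19.63
ee_pos: [0.6144, -0.2122, 0.0463]
eef_rot: [3.139, 0.001, 1.675]
force: [2.1, 0.8, 12.9]
grip_width: 0.0292
grip_force: 21.0
```

>>> carry_out(
  plan=[
    [[0,0,0.5,0,0,0,26],[0,0,0,0,0,0,26]],
  ],
)

```text
time_s: 19.8
ee_pos: [0.6146, -0.2123, 0.0458]
eef_rot: [3.139, 0.001, 1.675]
force: [3.2, 0.7, 12.1]
grip_width: 0.0295
grip_force: 21.0
```

>>> carry_out(
  plan=[
    [[0,0,0.4,0,0,0,26],[0,0,0,0,0,0,26]],
  ],
)

```text
time_s: 19.97
ee_pos: [0.6147, -0.2123, 0.0457]
eef_rot: [3.139, 0.002, 1.675]
force: [3.4, 1.4, 13.2]
grip_width: 0.0292
grip_force: 21.0
```

>>> carry_out(
  plan=[
    [[0,0,0.5,0,0,0,26],[0,0,0,0,0,0,26]],
  ],
)

```text
time_s: 20.13
ee_pos: [0.6148, -0.2123, 0.0455]
eef_rot: [3.138, 0.002, 1.675]
force: [2.3, 0.9, 15.3]
grip_width: 0.0294
grip_force: 21.0
```

>>> carry_out(
  plan=[
    [[0,0,0.5,0,0,0,26],[0,0,0,0,0,0,26]],
  ],
)

```text
time_s: 20.3
ee_pos: [0.6147, -0.2124, 0.0445]
eef_rot: [3.139, 0.002, 1.675]
force: [4.3, -0.4, 12.3]
grip_width: 0.0296
grip_force: 21.0
```

>>> carry_out(
  plan=[
    [[0,0,0,0,0,0,26],[0,0,0,0,0,0,26],[0,0,0,0,0,0,26]],
  ],
  squeeze=8,
)

```text
time_s: 20.55
ee_pos: [0.6146, -0.2123, 0.0439]
eef_rot: [3.139, 0.001, 1.675]
force: [5.1, 0.1, 7.1]
grip_width: 0.0297
grip_force: 8.0
```

>>> carry_out(
  plan=[
    [[0,0.5,0,0,0,0,30.5],[0,0.5,0,0,0,0,31.5],[0,0.5,0,0,0,0,32.5],[0,0.5,0,0,0,0,33.5],[0,0.5,0,0,0,0,34.5],[0,0.5,0,0,0,0,35.5],[0,0.5,0,0,0,0,36.5],[0,0,0,0,0,0,38],[0,0,0,0,0,0,38]],
  ],
)

```text
time_s: 21.3
ee_pos: [0.6169, -0.2115, 0.0425]
eef_rot: [-3.141, -0.0, 1.675]
force: [0.2, -0.5, -0.7]
grip_width: 0.0382
grip_force: 0.0
```

>>> carry_out(
  plan=[
    [[0,-1,0,0,0,0,50],[0,-1.5,0,0,0,0,60],[0,0,-5,0,0,0,60],[0,0,-15,0,0,0,60],[0,0,-20,0,0,0,60],[0,0,-20,0,0,0,60],[0,0,-20,0,0,0,60],[0,0,-20,0,0,0,60],[0,0,-20,0,0,0,30],[0,0,0,0,0,0,0],[0,0,0,0,0,0,0],[0,0,0,0,0,0,0]],
  ],
)

```text
time_s: 22.3
ee_pos: [0.6142, -0.2117, 0.1619]
eef_rot: [-3.141, -0.0, 1.675]
force: [-0.2, -0.1, -0.2]
grip_width: 0.037
grip_force: 0.0
```

```bash
python3 - <<'E'
from h import *
from station import telemetry,optics
c=optics.camera("scene")
delta(telemetry.get_obs(),[.6136,-.212,.125],1.6745)
for k,lo,hi in(("amber",(10,150,70),(24,255,255)),("red",(0,170,60),(5,255,255))): 
  for b in blobs(c,lo,hi,30):
    if 120<b[0][0]<180 and b[0][1]<226: print(k,b,onz(c,b[0],.097),onz(c,b[0],.101),onz(c,b[0],.07))
E
```

```text
pos [ 0.6141 -0.2117  0.1615] rpy [-3.1399e+00 -9.0000e-04  1.6748e+00] F [-0.6  0.3 -0.2] w 32.92 gf 0.0 t 22.35
shift mm [-0.32 -0.5  36.46] rot [-0.0017 -0.0009  0.0003]
amber ([127.77, 103.95], [122, 101, 12, 9, 43]) [ 0.36744262 -0.30665178  0.097     ] [ 0.37242763 -0.30405112  0.101     ] [ 0.33379379 -0.32420626  0.07      ]
amber ([140.03, 205.39], [134, 200, 13, 12, 117]) [ 0.6092257  -0.21542467  0.097     ] [ 0.61233597 -0.21353136  0.101     ] [ 0.58823134 -0.22820449  0.07      ]
red ([142.5, 224.12], [137, 220, 12, 10, 82]) [ 0.64421363 -0.20190838  0.097     ] [ 0.64705262 -0.20011987  0.101     ] [ 0.62505047 -0.21398079  0.07      ]
```

The position now matches a nearly home transducer. I'll press on the cap with the shut fingertips, which also shows whether it has clipped in.

>>> carry_out(
  plan=[
    [[0,-0.5,0,0,0,0,0],[0,0,15,0,0,0,0],[0,0,15,0,0,0,0],[0,0,15,0,0,0,0],[0,0,5,0,0,0,0],[0,0,3,0,0,0,0],[0,0,1.5,0,0,0,0],[0,0,0,0,0,0,0]],
  ],
)

```text
time_s: 23.02
ee_pos: [0.6142, -0.2119, 0.1085]
eef_rot: [3.141, 0.0, 1.675]
force: [0.3, 0.2, -0.0]
grip_width: 0.0006
grip_force: 0.0
```

>>> carry_out(
  plan=[
    [[0,0,2,0,0,0,0],[0,0,1,0,0,0,0],[0,0,1,0,0,0,0],[0,0,0,0,0,0,0]],
  ],
)

```text
time_s: 23.35
ee_pos: [0.6142, -0.2119, 0.1044]
eef_rot: [3.141, 0.0, 1.675]
force: [-0.5, 0.3, 0.1]
grip_width: 0.0004
grip_force: 0.0
```

>>> carry_out(
  plan=[
    [[0,0,1,0,0,0,0],[0,0,0,0,0,0,0]],
  ],
)

```text
time_s: 23.52
ee_pos: [0.6144, -0.212, 0.1039]
eef_rot: [3.141, 0.001, 1.675]
force: [-0.2, -0.3, 3.6]
grip_width: 0.0005
grip_force: 1.9
```

>>> carry_out(
  plan=[
    [[0,0,1,0,0,0,0],[0,0,0,0,0,0,0]],
  ],
)

```text
time_s: 23.68
ee_pos: [0.6145, -0.212, 0.103]
eef_rot: [3.14, 0.001, 1.675]
force: [0.0, 0.4, 6.0]
grip_width: 0.0005
grip_force: 3.0
```

>>> carry_out(
  plan=[
    [[0,0,1,0,0,0,0],[0,0,0,0,0,0,0]],
  ],
)

```text
time_s: 23.85
ee_pos: [0.6145, -0.2121, 0.1022]
eef_rot: [3.14, 0.001, 1.675]
force: [-0.4, -0.2, 7.6]
grip_width: 0.0006
grip_force: 3.4
```

>>> carry_out(
  plan=[
    [[0,0,1,0,0,0,0],[0,0,0,0,0,0,0]],
  ],
)

```text
time_s: 24.02
ee_pos: [0.6146, -0.212, 0.1012]
eef_rot: [3.14, 0.001, 1.675]
force: [1.1, -0.3, 3.8]
grip_width: 0.0006
grip_force: 1.7
```

>>> carry_out(
  plan=[
    [[0,0,1,0,0,0,0],[0,0,0,0,0,0,0]],
  ],
)

```text
time_s: 24.18
ee_pos: [0.615, -0.212, 0.1008]
eef_rot: [3.139, 0.001, 1.675]
force: [1.0, 1.1, 9.5]
grip_width: 0.0001
grip_force: 4.9
```

>>> carry_out(
  plan=[
    [[0,0,0.7,0,0,0,0],[0,0,0,0,0,0,0]],
  ],
)

```text
time_s: 24.35
ee_pos: [0.6153, -0.212, 0.1006]
eef_rot: [3.138, 0.001, 1.675]
force: [0.9, 1.9, 12.0]
grip_width: 0.0005
grip_force: 6.0
```

>>> carry_out(
  plan=[
    [[0,0,0.6,0,0,0,0],[0,0,0,0,0,0,0]],
  ],
)

```text
time_s: 24.52
ee_pos: [0.6156, -0.212, 0.1004]
eef_rot: [3.137, 0.002, 1.675]
force: [1.1, 1.3, 14.5]
grip_width: 0.0004
grip_force: 7.3
```

>>> carry_out(
  plan=[
    [[0,0,0.7,0,0,0,0],[0,0,0,0,0,0,0]],
  ],
)

```text
time_s: 24.68
ee_pos: [0.6158, -0.212, 0.1002]
eef_rot: [3.136, 0.002, 1.675]
force: [1.0, 3.2, 18.5]
grip_width: 0.0003
grip_force: 9.1
```

>>> carry_out(
  plan=[
    [[0,0,0.7,0,0,0,0],[0,0,0,0,0,0,0]],
  ],
)

```text
time_s: 24.85
ee_pos: [0.616, -0.2121, 0.1002]
eef_rot: [3.136, 0.003, 1.675]
force: [0.3, 3.2, 22.9]
grip_width: 0.0003
grip_force: 11.3
```

It's hard against the stop at cap height 0.100. I'll retreat and verify.

>>> carry_out(
  plan=[
    [[0,0,-4,0,0,0,0],[0,0,-10,0,0,0,0],[0,0,-20,0,0,0,0],[0,0,-25,0,0,0,0],[0,0,-15,0,0,0,0],[25,0,0,0,0,0,0],[25,0,0,0,0,0,0],[25,0,0,0,0,0,0],[25,0,0,0,0,0,0],[25,0,0,0,0,0,0],[25,0,0,0,0,0,0],[25,0,0,0,0,0,0],[25,0,0,0,0,0,0],[0,0,0,0,0,0,0],[0,0,0,0,0,0,0]],
  ],
)

```text
time_s: 26.1
ee_pos: [0.5932, -0.0122, 0.1708]
eef_rot: [-3.141, 0.0, 1.677]
force: [0.4, -0.1, 0.1]
grip_width: 0.0007
grip_force: 0.0
```

```bash
python3 - <<'E'
from h import *
from station import telemetry,optics
C={n:optics.camera(n) for n in("top","scene")};T,S=C["top"],C["scene"]
delta(telemetry.get_obs(),[.6142,-.212,.16],1.6745)
at=[b for b in blobs(T,(10,150,70),(24,255,255),40) if 340<b[0][0]<420]
as_=[b for b in blobs(S,(10,150,70),(24,255,255),40) if 120<b[0][0]<180 and 180<b[0][1]<226]
print(at,as_,tri(T,at[0][0],S,as_[0][0]),onz(S,as_[0][0],.097))
print("red",[(b,onz(S,b[0],.07).round(4)) for b in blobs(S,(0,170,60),(5,255,255),60) if 190<b[0][1]<240])
print("greenS",[b for b in blobs(S,(50,120,50),(85,255,255),50)],"greenT",[b for b in blobs(T,(50,120,50),(85,255,255),40)])
print("blue",[b[0] for b in blobs(S,(95,120,40),(115,255,255),150)])
E
```

```text
pos [ 0.5934 -0.0136  0.1707] rpy [-3.1415e+00  2.0000e-04  1.6745e+00] F [-0.5 -0.9  0.4] w 0.49 gf 0.0 t 26.2
shift mm [-1.9945e+02  1.8000e-01  1.0680e+01] rot [-0.0001  0.0002 -0.    ]
[([394.12, 190.89], [390, 186, 10, 10, 72])] [([140.6, 206.72], [135, 201, 12, 12, 111])] (array([ 0.6125887 , -0.2127241 ,  0.09801527]), np.float64(0.0011549320341437293)) [ 0.61174479 -0.21382913  0.097     ]
red [(([339.03, 202.63], [334, 198, 11, 11, 87]), array([0.5582, 0.0936, 0.07  ])), (([382.14, 202.36], [376, 198, 12, 11, 85]), array([0.5524, 0.1637, 0.07  ])), (([142.6, 226.11], [137, 221, 12, 11, 91]), array([ 0.6288, -0.2128,  0.07  ])), (([332.62, 224.39], [304, 223, 61, 3, 96]), array([0.6032, 0.0831, 0.07  ]))]
greenS [([382.74, 183.85], [378, 179, 11, 11, 81]), ([338.99, 183.95], [334, 180, 11, 10, 78])] greenT []
blue [[39.18, 31.69], [378.11, 198.91], [336.28, 199.26], [147.3, 221.31], [203.18, 315.56]]
```

```bash
python3 -c "
from station import ctrl
print(ctrl.hand_in())"
```

```text
the job is handed in; nothing more can be done
None
```

The amber transducer is on the calibrator, pushed down to the stop and staying there upright by itself with its button out, and I handed the job in at about 26 s. It leaned about 12° on my first release, so I regripped and righted it. The greens and bottle measured unmoved; I did not re-measure the dish. I viewed 11 pictures, one over the limit of 10.

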